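Load the analyser's reagent carrier

TASK

Load the analyser's reagent carrier on the bench: stand the 64, 54 and 44 mm bottles and the capped 21 mm vial each in the adapter made for it, the one whose round well is 6 mm wider than the container, fully down on the well floor and upright. Set them down gently, without dropping them, and leave the look-alikes that have no adapter of their own (the 50 mm bottle and the slim uncapped vial) standing where they are. The bottles along the back wall are stock and not part of the job.

Things in the scene. Friction and masses are not known exactly. Their poses are not given: they have to be found in the camera images.
- large_bottle: the largest bottle: amber bottle with a black screw cap, standing loose and upright on the worktop; body 64 mm in diameter up to a height of 112 mm, cap 42 mm in diameter, 125 mm high in all, about 0.33 kg. Origin: centre of its underside; z up along its axis
- medium_bottle: the second largest bottle: white bottle with a blue screw cap, standing loose and upright on the worktop; body 54 mm in diameter up to 94 mm, cap 35 mm, 105 mm high in all, about 0.13 kg. Origin: centre of its underside; z up along its axis
- small_bottle: the slimmest bottle: amber bottle with a white screw cap, standing loose and upright on the worktop; body 44 mm in diameter up to 76 mm, cap 29 mm, 85 mm high in all, about 0.07 kg. Origin: centre of its underside; z up along its axis
- capped_vial: the stout short glass vial with a wide screw cap, standing loose and upright on the worktop; 21 mm in diameter all the way up, 54 mm high, about 0.03 kg. Origin: centre of its underside; z up along its axis
- odd_bottle: look-alike that stays: white bottle with a red screw cap, shorter and slimmer than the medium one, standing loose and upright on the worktop; body 50 mm in diameter up to 81 mm, cap 32 mm, 90 mm high in all; no adapter has a 56 mm well. Origin: centre of its underside; z up along its axis
- odd_vial: look-alike that stays: slim clear glass vial with a narrowed neck and no cap, standing loose and upright on the worktop; 17 mm in diameter, 62 mm high; no adapter has a 23 mm well. Origin: centre of its underside; z up along its axis
- adapter_large: white plastic block, 92 x 92 x 34 mm, fixed in one of the four bays (2 x 2, 97 mm apart, any order) of the grey carrier tray; one round well of 70 mm diameter, for the 64 mm bottle, widening by 5 mm all round in its top 10 mm. Origin: centre of the underside, 6 mm above the worktop; z up, x and y along the sides. Top at z = +34 mm, well floor at z = +4 mm, on the z axis
- adapter_medium: white plastic block, 92 x 92 x 34 mm, fixed in one of the four bays (2 x 2, 97 mm apart, any order) of the grey carrier tray; one round well of 60 mm diameter, for the 54 mm bottle, widening by 5 mm all round in its top 10 mm. Origin: centre of the underside, 6 mm above the worktop; z up, x and y along the sides. Top at z = +34 mm, well floor at z = +4 mm, on the z axis
- adapter_small: white plastic block, 92 x 92 x 34 mm, fixed in one of the four bays (2 x 2, 97 mm apart, any order) of the grey carrier tray; one round well of 50 mm diameter, for the 44 mm bottle, widening by 5 mm all round in its top 10 mm. Origin: centre of the underside, 6 mm above the worktop; z up, x and y along the sides. Top at z = +34 mm, well floor at z = +4 mm, on the z axis
- adapter_vial: white plastic block, 92 x 92 x 34 mm, fixed in one of the four bays (2 x 2, 97 mm apart, any order) of the grey carrier tray; one round well of 27 mm diameter, for the 21 mm vial, widening by 5 mm all round in its top 10 mm. Origin: centre of the underside, 6 mm above the worktop; z up, x and y along the sides. Top at z = +34 mm, well floor at z = +14 mm, on the z axis

How it is judged:
At the end, for the whole second after the job is handed in: Each of the three bottles and the capped vial stands in the adapter made for it: axis within 8 mm of the well's, underside less than 4 mm above the well floor, tilted less than 0.1 rad, at rest. The odd bottle and the odd vial are upright, at rest and within 20 mm of where they stood (horizontal distance between large_bottle and adapter_large below 0.008 m and z of large_bottle in the frame of adapter_large below 0.008 m and angle between each of large_bottle, medium_bottle, small_bottle, capped_vial, odd_bottle, odd_vial's own z axis and vertical below 0.1 rad and linear speed of each of large_bottle, medium_bottle, small_bottle, capped_vial, odd_bottle, odd_vial below 0.02 m/s and horizontal distance between medium_bottle and adapter_medium below 0.008 m and z of medium_bottle in the frame of adapter_medium below 0.008 m and horizontal distance between small_bottle and adapter_small below 0.008 m and z of small_bottle in the frame of adapter_small below 0.008 m and horizontal distance between capped_vial and adapter_vial below 0.008 m and z of capped_vial in the frame of adapter_vial below 0.018 m and distance of each of odd_bottle, odd_vial from where it was at the start of the episode below 0.02 m); the robot touches nothing.
It fails at once if large bottle dropped (moving faster than 0.6 m/s, untouched by the fingers) (contact force between the fingers and large_bottle below 0.05 N and linear speed of large_bottle above 0.6 m/s).
It fails at once if medium bottle dropped (moving faster than 0.6 m/s, untouched by the fingers) (contact force between the fingers and medium_bottle below 0.05 N and linear speed of medium_bottle above 0.6 m/s).
It fails at once if small bottle dropped (moving faster than 0.6 m/s, untouched by the fingers) (contact force between the fingers and small_bottle below 0.05 N and linear speed of small_bottle above 0.6 m/s).
It fails at once if capped vial dropped (moving faster than 0.6 m/s, untouched by the fingers) (contact force between the fingers and capped_vial below 0.05 N and linear speed of capped_vial above 0.6 m/s).
It also fails if it takes over 99 s, if anything falls off the work surface, if the arm or the gripper's body presses on something with over 40 N, if the wrist force passes 120 N, or if a joint passes its speed limit or range.

ROBOT

A 6-joint arm with a two-finger parallel gripper is mounted at the origin on a cart in front of the work surface, level with it; the furniture and walls round the work are solid. World frame = base frame: x ahead of the robot, y to its left, z up, the work surface at z = 0. Lengths are in m, angles in rad, forces in N, time in s.
With the tool pointing down it reaches from about 0.25 to 0.775 m from the base axis. Payload 4 kg.
Tool frame: the origin (TCP) lies midway between the tips of the shut fingers; the grasp point (between the pads) lies 19 mm behind it; z points along the fingers, y is the line along which they close (so a half turn about z gives the same grasp; the last joint's range is limited). The gripper opens to 85 mm and grips with 20 to 120 N. Pads are 22 mm wide; open, the fingers measure 114 mm over their backs; the gripper's body (76 mm by 85 mm) begins 54 mm behind the grasp point. The pads swing forward as they close: fully open they stand 13 mm farther back than shut.
Start: joints at [-1.248, 0.087, 1.371, -0, 1.684, -0.103], TCP at [0.227, -0.501, 0.231] pointing down, gripper open.
Joint ranges: [-3.1, 3.1], [-0.76, 2.03], [0.27, 2.55], [-1.08, 4.22], [0.17, 2.65], [-2.57, 2.57]. Speed limits (rad/s): [2.79, 2.79, 3.14, 3.14, 3.14, 3.14].

INTERFACE

Orientations are given as a 3x3 rotation matrix whose columns are the frame's x, y, z axes.
In Python, from workcell import env gives the robot as it stands.
- The arm moves only by the tool jog_arm, never from a script. Its argument "targets" is text: rows parted by semicolons, each of 7 numbers parted by spaces: the shift along the world's x, y, z each as a share of 0.12 m, from -1 to 1, then the turn, a rotation vector about the world's x, y, z each as a share of 360 degrees, from -1 to 1, then the finger opening in mm, from 0 to 85.4. A call has 1 to 20 rows; each row is the pose to reach, as a shift and turn from the pose commanded when the call began, turning the shorter way round; what a row does not reach only later rows make up. A row lasts 1/8 s, in which the tool goes at most 62.5 mm and 10.7 degrees, less where a joint would pass 70% of its speed; a pose out of reach is approached as far as the arm can. A call with a number of a shift or a turn outside -1 to 1 is refused whole. A call with a gripper value outside its range is refused whole. The fingers move at their own pace and stop on an object; "force" is the grip in N (left out, the last holds). Time passes only in rows, so rows that repeat a pose let the fingers close. It gives the time, the measured TCP pose, the force, the opening and the grip force at its end, in the units of the state.
- env.observe(): the state, without advancing time (a new reading comes with each control period).
- env.snapshot(name): name is "side" or "top"; returns a dict with "image" (480x640x3 uint8, blue, green, red), "depth" (480x640 float32, m along the optical axis (not along the pixel's ray), 0 where there is no reading), "mtx" (3x3 intrinsics, pixels), "rvec" (rotation vector, rad) and "tvec" (3), from world to camera coordinates, as OpenCV has them. Camera axes: x right, y down, z forward; pixel columns grow to the right and rows downward; lengths in m; the calibration is good to about 2 mm. A picture is of the moment at which its call begins.
- env.sign_off(): hands the job in; it is judged then, once.
The state is a dict: "t": time; "qpos": joint angles; "qvel": joint speeds; "joint_efforts": joint torques, N m; "tool_pos": TCP position; "eef_rot": TCP orientation; "force": force on the tool from outside, world axes, zero at the start; "moment": the same for the moment, N m; "opening": finger opening in m; "grasp_force": force on a finger pad.
Only numpy, scipy, OpenCV 4.12 (cv2) and the standard library are available. Lean on these libraries where they do the work, as an engineer would, in place of code of your own. Each camera call takes 0.05 s, during which the arm holds its last target. There are 200 camera calls.

## Working session

There is one attempt and no reset: what is moved stays moved. The work goes in short steps, Python scripts to look and compute and a tool call to move; the robot and the scene stay as the last step left them, time stands still between calls to the robot, and variables do not carry over. Pictures are saved under pics/ and viewed, at most 14 in all, crops included, and the job is handed in when it is done.

Besides the shell and the picture viewer there is one more tool, called after "Emit:" as name(argument=value, ...) on one line, values as JSON. jog_arm: Moves the arm, as the interface text tells. Shift numbers are shares of 0.12 m and turn numbers shares of 360 degrees, none past 1 either way. Its arguments: {"type":"object","properties":{"targets":{"type":"string"},"force":{"type":"number"}},"required":["targets"]}

```bash
mkdir -p pics
cat > h.py <<'E'
import numpy as np,cv2
from workcell import env
def snap(n):
    s=env.snapshot(n); np.savez(f'{n}.npz',**s); return s
def load(n): return dict(np.load(f'{n}.npz'))
def cloud(s):
    R,_=cv2.Rodrigues(s['rvec']); t=s['tvec'].reshape(3); d=s['depth']
    v,u=np.mgrid[:480,:640]; K=s['mtx']
    c=np.stack([(u-K[0,2])/K[0,0]*d,(v-K[1,2])/K[1,1]*d,d],-1)
    w=(c-t)@R; w[d==0]=np.nan; return w
E
python3 - <<'E'
from h import *
for n in('top','side'):
    s=snap(n); cv2.imwrite(f'pics/{n}0.png',s['image'])
    R,_=cv2.Rodrigues(s['rvec']); print(n,-R.T@s['tvec'].reshape(3),R[2],s['mtx'][0,0])
o=env.observe(); print(o['t'],o['tool_pos'],o['eef_rot'],o['opening'])
E
```

```text
top [ 0.23379271 -0.0222689   1.51404121] [ 0.19364054  0.00188012 -0.98107074] 529.3590650633072
side [-0.02260649 -0.91312306  0.55407091] [ 0.43707027  0.78860249 -0.43252249] 497.8994934058953
0.1 [ 0.22703633 -0.50044705  0.23024015] [[ 9.10700703e-01  4.13066386e-01 -6.24813460e-04]
 [ 4.13066794e-01 -9.10698671e-01  1.93781153e-03]
 [ 2.31428018e-04 -2.02285602e-03 -9.99997927e-01]] 0.08536288237218839
```

View pics/top0.png

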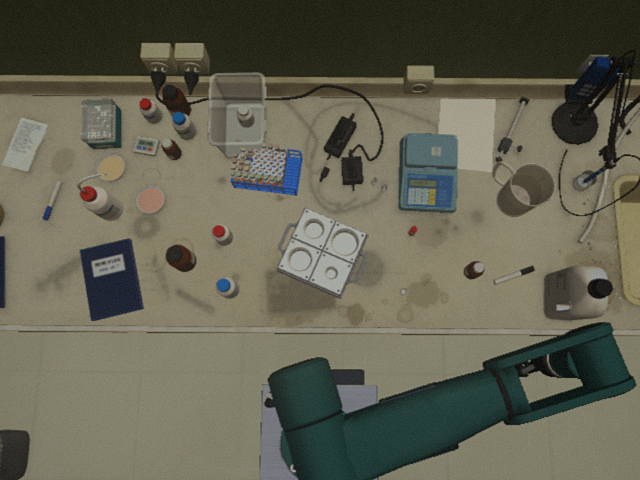

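View pics/side0.png

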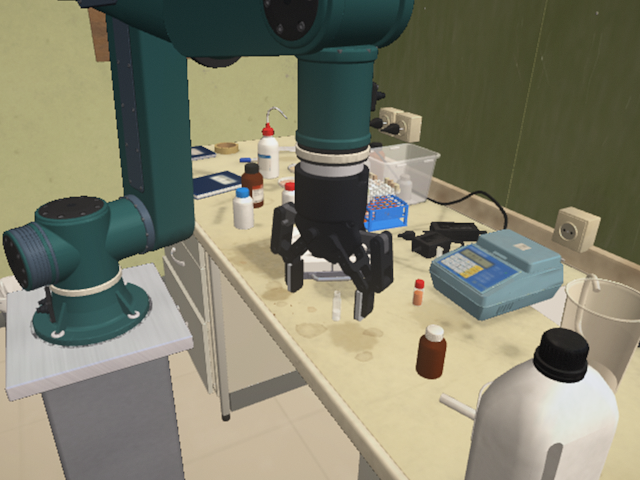

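The top view shows these objects:
- Large bottle at (180,257), medium (226,287), odd bottle (220,233).
- Small bottle at (475,269), capped vial (413,230), odd vial about (404,292).
- Tray wells at (314,230), (345,241), (301,258) and (332,271).

The side view shows the small bottle, the red-capped vial and the clear vial.

Run:
```python
from h import *
s=load('top'); im=s['image']; w=cloud(s)
a=cv2.resize(im[200:320,265:385],(480,480),interpolation=cv2.INTER_CUBIC)
b=cv2.resize(im[210:310,385:490],None,fx=3,fy=3,interpolation=cv2.INTER_CUBIC)
c=np.zeros((480,800,3),np.uint8); c[:,:480]=a; c[:300,485:800]=b; cv2.imwrite('pics/crop.png',c)
def near(n,box,h,tol=.006):
    u0,u1,v0,v1=box; p=w[v0:v1,u0:u1].reshape(-1,3); p=p[np.abs(p[:,2]-h)<tol]
    (x,y),r=cv2.minEnclosingCircle(p[:,:2].astype(np.float32))
    print(n,len(p),'centroid',p.mean(0).round(4),'circ',round(x,4),round(y,4),'d',round(2*r,4))
near('large',(155,200,235,280),.125);near('med',(210,245,270,305),.105);near('odd',(205,240,218,250),.09)
near('small',(460,490,255,285),.085);near('vial',(403,423,220,240),.054);near('oddv',(394,414,280,305),.062,.01)
p=w[205:302,272:372].reshape(-1,3); q=p[np.abs(p[:,2]-.04)<.004]
r=cv2.minAreaRect(q[:,:2].astype(np.float32)); print('tray',r,np.median(q[:,2]))
# well-floor pts per well
for n,(u,v) in dict(UL=(314,230),UR=(345,241),LL=(301,258),LR=(332,271)).items():
    print(n,w[v-2:v+3,u-2:u+3].reshape(-1,3).mean(0).round(4))
```

```text
large 175 centroid [0.4954 0.3896 0.1249] circ 0.4961 0.3897 d 0.0417
med 133 centroid [0.4151 0.2578 0.1049] circ 0.4151 0.2583 d 0.0359
odd 102 centroid [0.5674 0.28   0.0896] circ 0.5673 0.2801 d 0.0331
small 82 centroid [ 0.4719 -0.4349  0.0849] circ 0.4709 -0.4352 d 0.0301
vial 30 centroid [ 0.5849 -0.2654  0.0545] circ 0.5862 -0.2655 d 0.0191
oddv 12 centroid [ 0.4104 -0.2364  0.0587] circ 0.4098 -0.2375 d 0.0131
tray ((0.5237871408462524, -0.006195545196533203), (0.18953314423561096, 0.19040095806121826), 66.76074981689453) 0.040100486537060054
UL [0.5888 0.0191 0.0106]
UR [ 0.5567 -0.0714  0.0111]
LL [0.5057 0.0555 0.0099]
LR [ 0.4667 -0.0341  0.021 ]
```

View pics/crop.png

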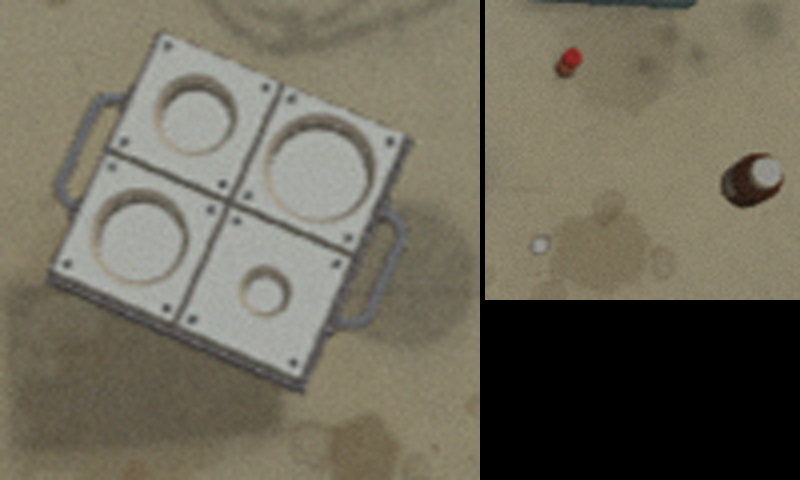

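The crop shows the well sizes: the upper-right well is largest (adapter_large), lower-left is medium, upper-left is small and lower-right is the vial. The tray top measures 189.5 x 190.4 mm at z=0.040, which matches the 189 mm expected. Next I check the well centres by rim fit.

Run:
```python
from h import *
from scipy.optimize import least_squares
s=load('top'); im=s['image']; w=cloud(s); R,_=cv2.Rodrigues(s['rvec'])
# rectify the z=.04 plane, 0.5 mm/px: fraction of pixels in plane -> hole fit
K=s['mtx']; H=K@np.c_[R[:,0],R[:,1],R[:,2]*.04+s['tvec'].reshape(3)]
c={'UL small':(.5875,.0192,60),'UR large':(.5492,-.0699,80),'LL med':(.4984,.0575,70),'LR vial':(.4601,-.0316,37)}
P=w.reshape(-1,3); P=P[~np.isnan(P[:,0])]
for n,(x,y,d) in c.items():
    q=P[(np.hypot(P[:,0]-x,P[:,1]-y)<.044)]; top=q[:,2]>.0385
    f=lambda p:1/(1+np.exp(-(np.hypot(q[:,0]-p[0],q[:,1]-p[1])-p[2])/.001))-top
    r=least_squares(f,[x,y,d/2000],diff_step=1e-3); print(n,r.x[:2].round(4),'rim d',(2*r.x[2]).round(4),'expected',d)
```

```text
UL small [0.5878 0.0194] rim d 0.0584 expected 60
UR large [ 0.5484 -0.0698] rim d 0.079 expected 80
LL med [0.4977 0.0568] rim d 0.0684 expected 70
LR vial [ 0.4593 -0.0306] rim d 0.0365 expected 37
```

Emit:
jog_arm(targets="1 0.275 -0.5 0 0 0 85;1 0.275 -0.5 0 0 0 85;1 0.275 -0.5 0 0 0 85;1 0.275 -0.5 0 0 0 85", force=40)

```text
t: 0.6
tool_pos: [0.3473, -0.4673, 0.1703]
eef_rot: [[0.91, 0.414, -0.002], [0.414, -0.91, 0.001], [-0.001, -0.002, -1.0]]
force: [-1.1, -0.2, -0.3]
opening: 0.0849
grasp_force: 0.0
```

Emit:
jog_arm(targets="1 0.27 -0.5 0 0 0 85;1 0.27 -0.5 0 0 0 85;1 0.27 -0.5 0 0 0 85;1 0.27 -0.5 0 0 0 85")

```text
t: 1.1
tool_pos: [0.4665, -0.4364, 0.1117]
eef_rot: [[0.911, 0.413, -0.001], [0.413, -0.911, -0.001], [-0.001, 0.001, -1.0]]
force: [-0.7, -0.2, -0.2]
opening: 0.085
grasp_force: 0.0
```

Emit:
jog_arm(targets="0.035 0 -0.2 0 0 0 85;0.035 0 -0.4 0 0 0 85;0.035 0 -0.6 0 0 0 85;0.035 0 -0.6 0 0 0 85;0.035 0 -0.6 0 0 0 85")

```text
t: 1.72
tool_pos: [0.471, -0.4373, 0.0417]
eef_rot: [[0.911, 0.412, 0.002], [0.412, -0.911, -0.003], [0.001, 0.003, -1.0]]
force: [-0.2, -0.1, 0.0]
opening: 0.0845
grasp_force: 0.0
```

Emit:
jog_arm(targets="0 0 0 0 0 0 60;0 0 0 0 0 0 35;0 0 0 0 0 0 35;0 0 0 0 0 0 35;0 0 0 0 0 0 35;0 0 0 0 0 0 35", force=40)

```text
t: 2.48
tool_pos: [0.4717, -0.4358, 0.0405]
eef_rot: [[0.911, 0.413, 0.001], [0.413, -0.911, -0.001], [0.0, 0.001, -1.0]]
force: [-0.6, 1.2, 5.8]
opening: 0.0434
grasp_force: 40.3
```

Emit:
jog_arm(targets="0 0 0.3 0 0 0 35;0 0 0.6 0 0 0 35;0 0 0.9 0 0 0 35;0 0.2 0.9 0 0 0 35;0.1 0.5 0.9 0 0 0 35;0.2 0.9 0.9 0 0 0 35;0.2 0.9 0.9 0 0 0 35")

```text
t: 3.35
tool_pos: [0.4961, -0.3242, 0.1466]
eef_rot: [[0.909, 0.417, -0.001], [0.417, -0.909, 0.002], [0.0, -0.002, -1.0]]
force: [0.7, 0.1, -0.6]
opening: 0.0433
grasp_force: 40.7
```

Emit:
jog_arm(targets="0.1 0.4 0 0 0 0 35;0.2 0.8 0 0 0 0 35;0.25 1 0 0 0 0 35;0.25 1 0 0 0 0 35")

```text
t: 3.85
tool_pos: [0.5256, -0.2066, 0.1468]
eef_rot: [[0.91, 0.415, -0.001], [0.415, -0.91, -0.0], [-0.001, -0.0, -1.0]]
force: [0.2, -0.3, -0.8]
opening: 0.043
grasp_force: 40.9
```

Emit:
jog_arm(targets="0.1 0.4 0 0 0 0 35;0.2 0.8 0 0 0 0 35;0.25 1 0 0 0 0 35;0.25 1 0 0 0 0 35")

```text
t: 4.35
tool_pos: [0.5557, -0.0875, 0.1469]
eef_rot: [[0.91, 0.414, -0.0], [0.414, -0.91, -0.001], [-0.001, 0.001, -1.0]]
force: [-0.3, -0.8, -0.8]
opening: 0.043
grasp_force: 40.9
```

Emit:
jog_arm(targets="0.1 0.4 0 0 0 0 35;0.2 0.7 0 0 0 0 35;0.27 0.89 0 0 0 0 35;0.27 0.89 -0.2 0 0 0 35;0.27 0.89 -0.4 0 0 0 35;0.27 0.89 -0.4 0 0 0 35;0.27 0.89 -0.4 0 0 0 35")

```text
t: 5.22
tool_pos: [0.5884, 0.0179, 0.1001]
eef_rot: [[0.911, 0.412, 0.001], [0.412, -0.911, -0.001], [0.001, 0.001, -1.0]]
force: [0.5, 0.2, -0.6]
opening: 0.0438
grasp_force: 40.9
```

Emit:
jog_arm(targets="0 0 -0.1 0 0 0 35;0 0 -0.2 0 0 0 35;0 0 -0.3 0 0 0 35;0 0 -0.36 0 0 0 35;0 0 -0.4 0 0 0 35;0 0 -0.4 0 0 0 35")

```text
t: 5.98
tool_pos: [0.5879, 0.0194, 0.0514]
eef_rot: [[0.911, 0.413, 0.0], [0.413, -0.911, -0.0], [0.0, 0.0, -1.0]]
force: [-0.9, -0.8, -1.2]
opening: 0.0433
grasp_force: 40.7
```

Emit:
jog_arm(targets="0 0 -0.01 0 0 0 35;0 0 -0.02 0 0 0 35;0 0 -0.02 0 0 0 35")

```text
t: 6.35
tool_pos: [0.5884, 0.0194, 0.0505]
eef_rot: [[0.911, 0.413, 0.002], [0.413, -0.911, -0.0], [0.002, 0.001, -1.0]]
force: [-0.8, 0.2, 5.6]
opening: 0.0432
grasp_force: 41.3
```

Emit:
jog_arm(targets="0 0 0 0 0 0 46;0 0 0 0 0 0 52;0 0 0 0 0 0 60;0 0 0 0 0 0 66;0 0 0.2 0 0 0 66;0 0 0.4 0 0 0 66;0 0 0.7 0 0 0 66;0 -0.4 1 0 0 0 66;0 -0.8 1 0 0 0 60;0 -1 1 0 0 0 60;0 -1 1 0 0 0 60")

```text
t: 7.72
tool_pos: [0.5876, -0.1023, 0.1687]
eef_rot: [[0.912, 0.41, -0.0], [0.41, -0.912, -0.0], [-0.0, -0.0, -1.0]]
force: [1.1, 0.1, -0.0]
opening: 0.0601
grasp_force: 0.0
```

Run:
```python
from h import *
s=snap('side'); cv2.imwrite('pics/side1.png',s['image'])
```

```text
(no output)
```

View pics/side1.png

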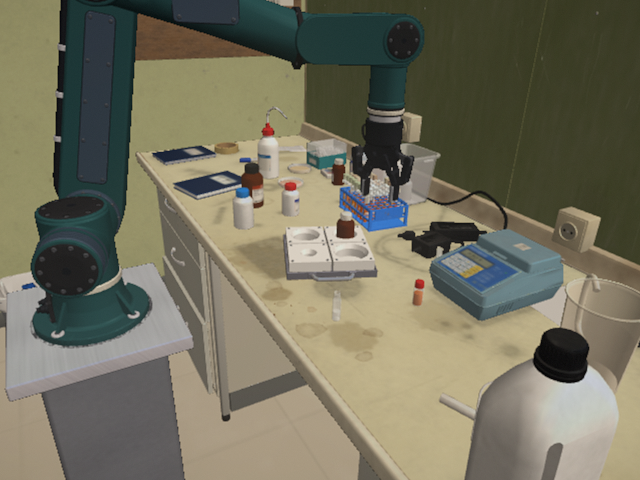

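The small bottle is seated in the far-left well (346,222). Next is the vial at (418,292).

Emit:
jog_arm(targets="0 -0.4 0 0 0 0 60;-0.02 -0.8 -0.3 0 0 0 60;-0.02 -1 -0.5 0 0 0 60;-0.02 -1 -0.5 0 0 0 60")

```text
t: 8.28
tool_pos: [0.5838, -0.22, 0.1055]
eef_rot: [[0.911, 0.412, -0.006], [0.412, -0.911, 0.003], [-0.004, -0.005, -1.0]]
force: [0.9, 1.2, 1.1]
opening: 0.0602
grasp_force: 0.0
```

Emit:
jog_arm(targets="0 -0.37 0 0 0 0 60;0 -0.37 -0.15 0 0 0 55;0 -0.37 -0.4 0 0 0 55;0 -0.37 -0.6 0 0 0 55;0 -0.37 -0.69 0 0 0 55;0 -0.37 -0.69 0 0 0 55;0 -0.37 -0.69 0 0 0 55")

```text
t: 9.15
tool_pos: [0.5865, -0.265, 0.0278]
eef_rot: [[0.91, 0.414, 0.002], [0.414, -0.91, -0.001], [0.002, 0.002, -1.0]]
force: [0.8, -0.8, 0.6]
opening: 0.0547
grasp_force: 0.0
```

Emit:
jog_arm(targets="0 0 0 0 0 0 40;0 0 0 0 0 0 28;0 0 0 0 0 0 15;0 0 0 0 0 0 15;0 0 0 0 0 0 15;0 0 0 0 0 0 15", force=25)

```text
t: 9.9
tool_pos: [0.5857, -0.2653, 0.0268]
eef_rot: [[0.911, 0.413, 0.001], [0.413, -0.911, -0.001], [0.001, 0.001, -1.0]]
force: [-1.3, 0.7, 4.8]
opening: 0.0199
grasp_force: 24.9
```

Emit:
jog_arm(targets="0 0 0.3 0 0 0 15;0 0 0.6 0 0 0 15;0 0 0.83 0 0 0 15;-0.2 0.3 0.83 0 0 0 15;-0.4 0.7 0.83 0 0 0 15;-0.5 0.95 0.83 0 0 0 15;-0.5 0.95 0.83 0 0 0 15")

```text
t: 10.78
tool_pos: [0.5243, -0.1492, 0.125]
eef_rot: [[0.91, 0.415, -0.001], [0.415, -0.91, 0.001], [-0.001, -0.001, -1.0]]
force: [-0.1, -0.6, 0.1]
opening: 0.0201
grasp_force: 24.6
```

Emit:
jog_arm(targets="-0.2 0.4 0 0 0 0 15;-0.4 0.8 0 0 0 0 15;-0.545 1 0 0 0 0 15;-0.545 1 -0.1 0 0 0 15;-0.545 1 -0.33 0 0 0 15;-0.545 1 -0.33 0 0 0 15;-0.545 1 -0.33 0 0 0 15")

```text
t: 11.65
tool_pos: [0.4607, -0.0321, 0.0863]
eef_rot: [[0.911, 0.412, 0.0], [0.412, -0.911, -0.0], [-0.0, 0.0, -1.0]]
force: [-0.6, -0.2, 0.2]
opening: 0.02
grasp_force: 24.7
```

Run:
```python
from h import *
print(env.observe()['tool_pos'])
s=snap('side'); cv2.imwrite('pics/side2.png',cv2.resize(s['image'][160:320,220:430],None,fx=3,fy=3,interpolation=cv2.INTER_CUBIC))
```

```text
[ 0.46070128 -0.03207596  0.08626681]
```

View pics/side2.png

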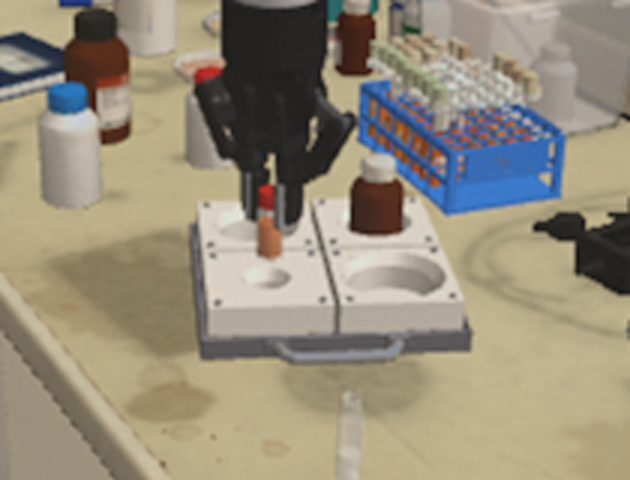

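The vial is held directly over the vial well at (267,277), so I lower it.

Emit:
jog_arm(targets="0 0 -0.1 0 0 0 15;0 0 -0.2 0 0 0 15;0 0 -0.27 0 0 0 15;0 0 -0.31 0 0 0 15;0 0 -0.33 0 0 0 15;0 0 -0.34 0 0 0 15;0 0 -0.34 0 0 0 15")

```text
t: 12.58
tool_pos: [0.4599, -0.0309, 0.0468]
eef_rot: [[0.911, 0.413, -0.0], [0.413, -0.911, 0.0], [-0.0, -0.0, -1.0]]
force: [-3.3, 1.3, 7.0]
opening: 0.0202
grasp_force: 25.4
```

Emit:
jog_arm(targets="0 0 0 0 0 0 23;0 0 0 0 0 0 28;0 0 0 0 0 0 35;0 0 0 0 0 0 40;0 0 0.2 0 0 0 40;0 0 0.4 0 0 0 40;0 0 0.8 0 0 0 40;0 0.3 1 0 0 0 60;-0.1 0.7 1 0 0 0 85;-0.1 1 1 0 0 0 85;-0.1 1 1 0 0 0 85")

```text
t: 13.95
tool_pos: [0.4477, 0.0908, 0.1653]
eef_rot: [[0.909, 0.417, 0.0], [0.417, -0.909, 0.0], [0.0, -0.0, -1.0]]
force: [0.1, 0.8, -0.2]
opening: 0.0849
grasp_force: 0.0
```

Emit:
jog_arm(targets="-0.1 0.4 0 0 0 0 85;-0.2 0.8 0 0 0 0 85;-0.27 1 0 0 0 0 85;-0.27 1 0 0 0 0 85")

```text
t: 14.45
tool_pos: [0.4153, 0.2093, 0.1651]
eef_rot: [[0.91, 0.415, -0.0], [0.415, -0.91, -0.001], [-0.0, 0.001, -1.0]]
force: [1.0, -1.0, 0.2]
opening: 0.0852
grasp_force: 0.0
```

Run:
```python
from h import *
print(env.observe()['tool_pos'])
s=snap('side'); w=cloud(s); cv2.imwrite('pics/side3.png',cv2.resize(s['image'][130:290,190:400],None,fx=3,fy=3,interpolation=cv2.INTER_CUBIC))
```

```text
[0.41533822 0.2092796  0.16511432]
```

View pics/side3.png

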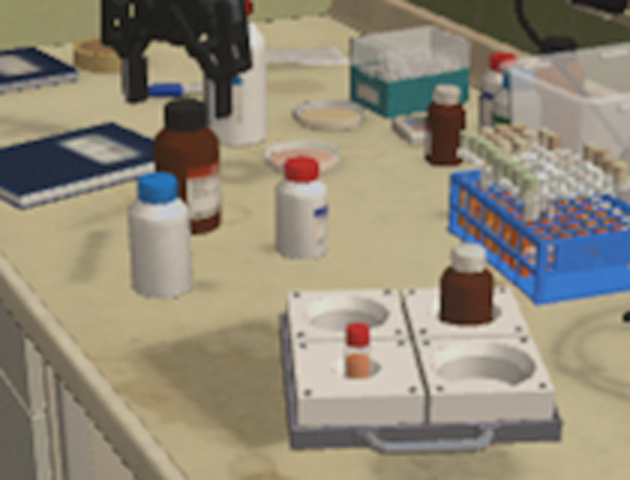

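The vial stands in its well (357,365). Now the medium bottle.

Emit:
jog_arm(targets="0 0.2 0 0 0 0 85;0 0.41 0 0 0 0 85;0 0.41 0 0 0 0 85;0 0.41 -0.2 0 0 0 85;0 0.41 -0.4 0 0 0 85;0 0.41 -0.7 0 0 0 85;0 0.41 -0.9 0 0 0 85;0 0.41 -0.99 0 0 0 85;0 0.41 -0.99 0 0 0 85;0 0.41 -0.99 0 0 0 85")

```text
t: 15.75
tool_pos: [0.4167, 0.2581, 0.0479]
eef_rot: [[0.911, 0.413, 0.002], [0.413, -0.911, 0.001], [0.002, 0.0, -1.0]]
force: [-0.5, -0.0, 0.4]
opening: 0.085
grasp_force: 0.0
```

Emit:
jog_arm(targets="0 0 0 0 0 0 65;0 0 0 0 0 0 55;0 0 0 0 0 0 45;0 0 0 0 0 0 45;0 0 0 0 0 0 45;0 0 0 0 0 0 45", force=45)

```text
t: 16.5
tool_pos: [0.416, 0.2589, 0.0476]
eef_rot: [[0.911, 0.413, 0.001], [0.413, -0.911, 0.002], [0.002, -0.001, -1.0]]
force: [-1.6, 2.5, 5.1]
opening: 0.0532
grasp_force: 46.8
```

Emit:
jog_arm(targets="0 0 0.3 0 0 0 45;0 0 0.6 0 0 0 45;0 0 0.83 0 0 0 45;0.1 -0.25 0.83 0 0 0 45;0.2 -0.55 0.83 0 0 0 45;0.33 -0.83 0.83 0 0 0 45;0.33 -0.83 0.83 0 0 0 45")

```text
t: 17.38
tool_pos: [0.4554, 0.1561, 0.145]
eef_rot: [[0.912, 0.41, -0.002], [0.41, -0.912, -0.002], [-0.002, 0.001, -1.0]]
force: [-0.5, -0.2, -2.1]
opening: 0.0531
grasp_force: 47.9
```

Emit:
jog_arm(targets="0.1 -0.3 0 0 0 0 45;0.2 -0.6 0 0 0 0 45;0.36 -0.845 0 0 0 0 45;0.36 -0.845 -0.15 0 0 0 45;0.36 -0.845 -0.33 0 0 0 45;0.36 -0.845 -0.33 0 0 0 45;0.36 -0.845 -0.33 0 0 0 45")

```text
t: 18.25
tool_pos: [0.4981, 0.0579, 0.1065]
eef_rot: [[0.91, 0.414, -0.0], [0.414, -0.91, 0.0], [-0.0, -0.0, -1.0]]
force: [0.5, 0.3, -1.3]
opening: 0.053
grasp_force: 48.1
```

Emit:
jog_arm(targets="0 0 -0.1 0 0 0 45;0 0 -0.2 0 0 0 45;0 0 -0.3 0 0 0 45;0 0 -0.37 0 0 0 45;0 0 -0.41 0 0 0 45;0 0 -0.425 0 0 0 45;0 0 -0.425 0 0 0 45")

```text
t: 19.12
tool_pos: [0.4982, 0.0573, 0.0576]
eef_rot: [[0.911, 0.413, -0.001], [0.413, -0.911, 0.0], [-0.0, -0.0, -1.0]]
force: [-5.0, 1.5, 8.3]
opening: 0.0534
grasp_force: 48.8
```

Emit:
jog_arm(targets="0 0 0 0 0 0 56;0 0 0 0 0 0 62;0 0 0 0 0 0 70;0 0 0 0 0 0 75;0 0 0.2 0 0 0 75;0 0 0.4 0 0 0 75;0 0 0.8 0 0 0 75;0 0.3 1 0 0 0 85;0 0.7 1 0 0 0 85;0 1 1 0 0 0 85;0 1 1 0 0 0 85")

```text
t: 20.5
tool_pos: [0.4981, 0.1791, 0.1753]
eef_rot: [[0.909, 0.416, -0.0], [0.416, -0.909, 0.0], [-0.0, -0.0, -1.0]]
force: [-0.7, -0.8, -0.2]
opening: 0.085
grasp_force: 0.0
```

Emit:
jog_arm(targets="0 0.4 0.1 0 0 0 85;0 0.8 0.1 0 0 0 85;-0.02 1 0.1 0 0 0 85;-0.02 1 0.1 0 0 0 85")

```text
t: 21.0
tool_pos: [0.4959, 0.2975, 0.187]
eef_rot: [[0.91, 0.415, -0.001], [0.415, -0.91, -0.001], [-0.001, 0.001, -1.0]]
force: [0.7, 0.2, 0.0]
opening: 0.0849
grasp_force: 0.0
```

Run:
```python
from h import *
print(env.observe()['tool_pos'])
s=snap('top'); w=cloud(s); cv2.imwrite('pics/top4.png',cv2.resize(s['image'][200:320,150:385],None,fx=3,fy=3,interpolation=cv2.INTER_CUBIC))
def near(n,c,h,tol=.006):
    p=w.reshape(-1,3); p=p[(np.abs(p[:,2]-h)<tol)&(np.hypot(p[:,0]-c[0],p[:,1]-c[1])<.035)]
    if len(p): print(n,len(p),p.mean(0).round(4))
near('large',(.4957,.3897),.125);near('med',(.498,.057),.115);near('small',(.5877,.0193),.095);near('vial',(.4597,-.031),.074);near('odd',(.567,.28),.09)
```

```text
[0.4958711  0.2974788  0.18702333]
large 18 [0.4819 0.3915 0.1239]
med 121 [0.4983 0.056  0.115 ]
small 75 [0.5879 0.0183 0.0949]
vial 33 [ 0.4594 -0.0324  0.0745]
```

View pics/top4.png

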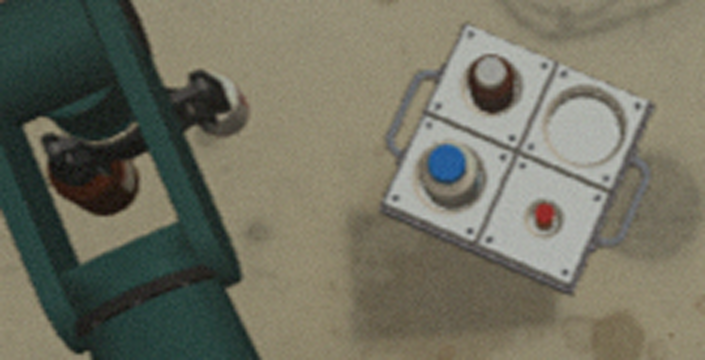

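All three placed containers are at the expected heights and centres. Now the large bottle.

Emit:
jog_arm(targets="0 0.4 0 0 0 0 85;0 0.77 0 0 0 0 85;0 0.77 0 0 0 0 85;0 0.77 0 0 0 0 85;0 0.77 -0.2 0 0 0 85;0 0.77 -0.4 0 0 0 85;0 0.77 -0.7 0 0 0 85;0 0.77 -0.9 0 0 0 85;0 0.77 -1 0 0 0 85;0 0.77 -1 0 0 0 85;0 0.77 -1 0 0 0 85")

```text
t: 22.42
tool_pos: [0.497, 0.3896, 0.0693]
eef_rot: [[0.911, 0.413, 0.002], [0.413, -0.911, 0.001], [0.003, -0.0, -1.0]]
force: [0.5, 0.5, 0.6]
opening: 0.0844
grasp_force: 0.0
```

Emit:
jog_arm(targets="0 0 0 0 0 0 75;0 0 0 0 0 0 65;0 0 0 0 0 0 55;0 0 0 0 0 0 55;0 0 0 0 0 0 55;0 0 0 0 0 0 55", force=70)

```text
t: 23.18
tool_pos: [0.4963, 0.391, 0.0694]
eef_rot: [[0.91, 0.414, 0.002], [0.414, -0.91, 0.003], [0.003, -0.002, -1.0]]
force: [-1.7, 3.5, 5.9]
opening: 0.0628
grasp_force: 76.5
```

Emit:
jog_arm(targets="0 0 0.2 0 0 0 55;0 0 0.5 0 0 0 55;0 0 0.8 0 0 0 55;0 -0.1 1 0 0 0 55;0 -0.3 1 0 0 0 55;0 -0.5 1 0 0 0 55;0 -0.5 1 0 0 0 55")

```text
t: 24.05
tool_pos: [0.4956, 0.327, 0.1859]
eef_rot: [[0.912, 0.411, -0.003], [0.411, -0.912, -0.003], [-0.003, 0.001, -1.0]]
force: [0.9, 1.2, -3.4]
opening: 0.0627
grasp_force: 77.4
```

Emit:
jog_arm(targets="0 -0.2 0.15 0 0 0 55;0.05 -0.5 0.25 0 0 0 55;0.1 -0.8 0.25 0 0 0 55;0.14 -1 0.25 0 0 0 55;0.14 -1 0.25 0 0 0 55")

```text
t: 24.68
tool_pos: [0.5132, 0.2073, 0.2182]
eef_rot: [[0.912, 0.41, 0.001], [0.41, -0.912, -0.001], [0.0, 0.001, -1.0]]
force: [-0.5, 0.6, -3.0]
opening: 0.0627
grasp_force: 77.7
```

Emit:
jog_arm(targets="0 -0.25 0 0 0 0 55;0.05 -0.55 0 0 0 0 55;0.1 -0.85 0 0 0 0 55;0.15 -1 0 0 0 0 55;0.15 -1 0 0 0 0 55")

```text
t: 25.3
tool_pos: [0.5311, 0.0891, 0.2176]
eef_rot: [[0.911, 0.412, 0.0], [0.412, -0.911, 0.001], [0.0, -0.001, -1.0]]
force: [0.4, 0.0, -2.9]
opening: 0.0628
grasp_force: 78.0
```

Emit:
jog_arm(targets="0 -0.25 0 0 0 0 55;0.05 -0.55 0 0 0 0 55;0.1 -0.85 0 0 0 0 55;0.15 -1 0 0 0 0 55;0.15 -1 0 0 0 0 55")

```text
t: 25.92
tool_pos: [0.5491, -0.0302, 0.2173]
eef_rot: [[0.911, 0.413, -0.0], [0.413, -0.911, 0.001], [0.0, -0.001, -1.0]]
force: [-0.1, 0.0, -2.4]
opening: 0.0628
grasp_force: 78.2
```

Emit:
jog_arm(targets="0 -0.2 0 0 0 0 55;0 -0.33 0 0 0 0 55;0 -0.33 0 0 0 0 55;0 -0.33 -0.2 0 0 0 55;0 -0.33 -0.4 0 0 0 55;0 -0.33 -0.6 0 0 0 55;0 -0.33 -0.75 0 0 0 55;0 -0.33 -0.75 0 0 0 55;0 -0.33 -0.75 0 0 0 55")

```text
t: 27.05
tool_pos: [0.5495, -0.0699, 0.1286]
eef_rot: [[0.911, 0.413, 0.002], [0.413, -0.911, -0.0], [0.002, 0.001, -1.0]]
force: [0.4, 0.1, -2.9]
opening: 0.0629
grasp_force: 78.2
```

Emit:
jog_arm(targets="0 0 -0.1 0 0 0 55;0 0 -0.2 0 0 0 55;0 0 -0.3 0 0 0 55;0 0 -0.37 0 0 0 55;0 0 -0.41 0 0 0 55;0 0 -0.42 0 0 0 55;0 0 -0.42 0 0 0 55")

```text
t: 27.92
tool_pos: [0.5485, -0.0698, 0.0793]
eef_rot: [[0.911, 0.413, -0.0], [0.413, -0.911, 0.0], [-0.0, -0.0, -1.0]]
force: [-6.2, 2.2, 6.7]
opening: 0.0628
grasp_force: 79.0
```

Contact comes at the expected height, so I release and retreat upward and away.

Emit:
jog_arm(targets="0 0 0 0 0 0 66;0 0 0 0 0 0 72;0 0 0 0 0 0 80;0 0 0 0 0 0 84;0 0 0 0 0 0 84;0 0 0.2 0 0 0 84;0 0 0.4 0 0 0 84;0 0 0.7 0 0 0 84;0 0 1 0 0 0 84;0 0 1 0 0 0 84;-0.1 -0.4 1 0 0 0 84;-0.2 -1 1 0 0 0 84;-0.2 -1 1 0 0 0 84")

```text
t: 29.55
tool_pos: [0.5233, -0.1931, 0.1953]
eef_rot: [[0.913, 0.409, -0.003], [0.409, -0.913, 0.0], [-0.002, -0.001, -1.0]]
force: [0.9, 0.2, 0.3]
opening: 0.0838
grasp_force: 0.0
```

Emit:
jog_arm(targets="-0.4 -0.4 0.3 0 0 0 84;-0.8 -0.8 0.3 0 0 0 84;-1 -1 0.3 0 0 0 84;-1 -1 0.3 0 0 0 84;-1 -1 0.3 0 0 0 84;-1 -1 0.3 0 0 0 84")

```text
t: 30.3
tool_pos: [0.4057, -0.3088, 0.2326]
eef_rot: [[0.91, 0.415, -0.0], [0.415, -0.91, 0.001], [0.0, -0.001, -1.0]]
force: [0.7, -0.1, 0.3]
opening: 0.084
grasp_force: 0.0
```

Run:
```python
from h import *
print(env.observe()['tool_pos'],env.observe()['t'])
s=snap('top'); w=cloud(s); s2=snap('side'); cv2.imwrite('pics/side5.png',s2['image']); cv2.imwrite('pics/top5.png',s['image'])
def near(n,c,h,tol=.006):
    p=w.reshape(-1,3); p=p[(np.abs(p[:,2]-h)<tol)&(np.hypot(p[:,0]-c[0],p[:,1]-c[1])<.035)]
    if len(p): print(n,len(p),p.mean(0).round(4),'target',c)
near('large',(.5488,-.0698),.135);near('med',(.498,.057),.115);near('small',(.5877,.0193),.095);near('vial',(.4597,-.031),.074);near('odd',(.567,.28),.09);near('oddv',(.4104,-.2364),.062,.01)
```

```text
[ 0.40567256 -0.3088372   0.23255454] 30.3
large 171 [ 0.5491 -0.0694  0.1352] target (0.5488, -0.0698)
med 119 [0.4984 0.056  0.115 ] target (0.498, 0.057)
small 77 [0.5875 0.018  0.0948] target (0.5877, 0.0193)
vial 30 [ 0.4596 -0.032   0.0749] target (0.4597, -0.031)
odd 98 [0.567  0.2799 0.09  ] target (0.567, 0.28)
oddv 13 [ 0.4106 -0.2359  0.0587] target (0.4104, -0.2364)
```

View pics/side5.png

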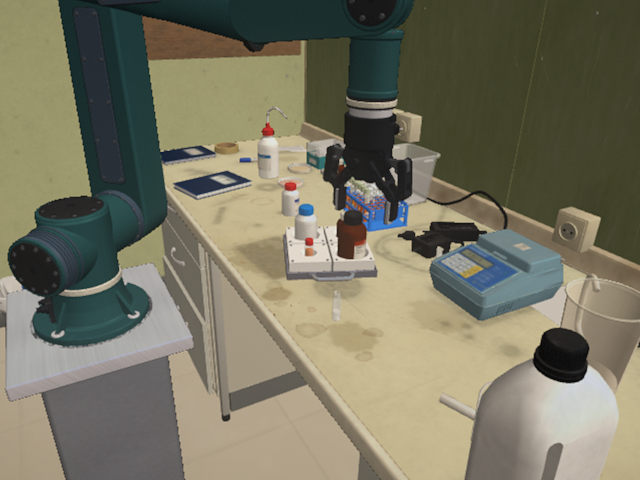

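All four containers are in their wells (tray around (330,250)), the look-alikes have not moved, and the arm is clear.

```bash
python3 -c "
from workcell import env
print(env.sign_off())"
```

```text
the job is handed in; nothing more can be done
None
```

The job is handed in at about 30 s of the 99 s: the final pictures show all three bottles and the capped vial seated in their own adapters, within about 1.5 mm of the well centres, and both look-alikes where they stood; the sign-off returned no verdict.

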